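# Send the gauged spool to the round dish

## Task

The spool standing in the bore of the ring gauge has been measured and belongs in the round steel dish beside the sorter. First swing the sorter's lever fully over so that the flap opens the way to the dish and shuts the bin's side, then take the spool out of the gauge and drop it in at the hopper's mouth, so that it slides down into the dish. Leave the lever set that way.

Things in the scene. Friction and masses are not known exactly. Their poses are not given: they have to be found in the camera images.
- diverter (a joint): Diverter: flap in the hopper and lever in front on one axle, leaning alike. 0 upright, + leans to sorter +y, - to -y; stops +-0.5 rad. The flap SHUTS the side it leans to, so the lever must lean AWAY from the dish, past 0.38. Turns easily (under 1 N), stays where left, starts near upright. Black 24 mm ball knob, centre at sorter x=-0.085, y=0.125 sin q, z=0.115+0.125 cos q (m), on a 10 mm rod.
- sorter: Fixed sheet-metal sorter. Origin: centre of its foot on the table, z up, -x the front with the lever, outlets at +y and -y (dish under one, rectangular grey bin under the other). Hopper mouth open above the origin, 215 mm up, 80 (x) by 100 (y) mm inside, walls 4 mm. Flap 95 mm long, hinged at its foot 115 mm up; its top stays below the mouth. Ramps below lead out to both sides.
- dish: Round open bare steel dish, fixed, 144 mm across, 42 mm high, floor 4 mm. Origin: centre of its underside on the table. It stands 125 mm from the sorter's origin, under its +y or its -y outlet (this changes).
- spool: Steel valve spool, 64 mm long, 20 mm diameter, 0.1 to 0.2 kg; groove 40-46 mm up, 12 mm spigot on top. Origin: centre of its lower end, z up along it. Stands upright in a 26 mm bore, 10 mm deep, of the ring gauge (fixed dark disc, 110 mm wide, 40 mm high, brass ring round the bore), so its origin is 30 mm above the table and it sticks out 54 mm. A look-alike on the bare table is not the one.
Not all that is in view belongs to the job. What is shaped like the sorter but yellow is not meant.

How it is judged:
By the outcome, as a careful person would: the job done as asked, in the order asked, and still so for the second after the job is handed in, with the robot touching nothing.
It also fails if it takes over 48 s, if anything falls off the work surface, if the arm or the gripper's body presses on something with over 40 N, if the wrist force passes 120 N, or if a joint passes its speed limit or range.

## Robot

A 6-joint arm with a two-finger parallel gripper is mounted at the origin on the work surface. World frame = base frame: x ahead of the robot, y to its left, z up, the work surface at z = 0. Lengths are in m, angles in rad, forces in N, time in s.
With the tool pointing down it reaches from about 0.375 to 0.9 m from the base axis. Payload 3.1 kg.
Tool frame: the origin (TCP) lies between the finger pads; the fingertips stand 17 mm ahead of it and the grasp point (between the pads) lies 2 mm behind it (robot.nose_length is the distance from the TCP to the fingertips, in m); z points along the fingers, y is the line along which they close (so a half turn about z gives the same grasp; the last joint's range is limited). The gripper opens to 87 mm and grips with 3 to 60 N. Pads are 19 mm wide; open, the fingers measure 117 mm over their backs; the gripper's body (75 mm by 190 mm) begins 51 mm behind the grasp point.
Start: joints at [1.153, 0.527, 1.433, -0, 1.181, -0.178], TCP at [0.148, 0.607, 0.24] pointing down, gripper open.
Joint ranges: [-3.08, 3.08], [-0.75, 2.2], [0.22, 2.44], [-1.43, 4.57], [0, 2.65], [-2.85, 2.85]. Speed limits (rad/s): [2.79, 2.79, 3.14, 3.14, 3.14, 3.14].

## Interface

Orientations are given as a unit quaternion [x, y, z, w].
In Python, from rig import robot, cams gives the robot as it stands.
- The arm moves only by the shell command python3 -m pendant 'ROWS' [FORCE]. ROWS is JSON, a list of rows, each an object with "jaw": the opening, from 0 (shut) to 1 (fully open); "linear": the shift along the tool's x, y, z in cm, a list of three; "twist": the turn about the tool's z in degrees. A call has 1 to 12 rows; each row shifts and turns the commanded pose from where the row before left it, along the tool's axes as they then stand; what a row does not reach is not made up. A row lasts 1/12 s, in which the tool goes at most 41.7 mm and 7.16 degrees, less where a joint would pass 70% of its speed; a pose out of reach is approached as far as the arm can. A call is refused whole if a number of a shift passes 4.17 or a number of a turn 7.16, either way. A call with a gripper value outside its range is refused whole. The fingers move at their own pace and stop on an object; FORCE is the grip in N (left out, the last holds). Time passes only in rows, so rows that do not move let the fingers close. It gives the time, the measured TCP pose, the force, the opening and the grip force at its end, in the units of the state.
- robot.get_obs(): the state, without advancing time (a new reading comes with each control period).
- cams.camera(name): name is "scene" or "top" or "wrist"; returns a dict with "color" (400x640x3 uint8, blue, green, red), "depth" (400x640 float32, m along the optical axis (not along the pixel's ray), 0 where there is no reading), "fov_y" (degrees; the focal length in pixels is half the picture's height over the tangent of half this angle, whatever the lens; pixels are square), "cx", "cy" (the principal point, pixels), "view" (4x4, takes a point from world to camera coordinates). Camera axes: x right, y down, z forward; pixel columns grow to the right and rows downward; lengths in m; the calibration is good to about 2 mm. A picture is of the moment at which its call begins.
- robot.hand_in(): hands the job in; it is judged then, once.
The state is a dict: "time": time; "q": joint angles; "joint_velocities": joint speeds; "joint_torque": joint torques, N m; "position": TCP position; "tool_rot": TCP orientation; "ft_force": force on the tool from outside, world axes, zero at the start; "moment": the same for the moment, N m; "grip_width": finger opening in m; "grip_force": force on a finger pad.
Only numpy, scipy, OpenCV 4.12 (cv2) and the standard library are available. Lean on these libraries where they do the work, as an engineer would, in place of code of your own. Each camera call takes 0.05 s, during which the arm holds its last target. There are 200 camera calls.

## Working session

There is one attempt and no reset: what is moved stays moved. The work goes in short steps, Python scripts to look and compute and a shell command to move; the robot and the scene stay as the last step left them, time stands still between calls to the robot, and variables do not carry over. Pictures are saved under pics/ and viewed, at most 10 in all, crops included, and the job is handed in when it is done.

```bash
mkdir -p pics; ls; python3 - <<'E'
from rig import robot,cams
import cv2,numpy as np
for n in("scene","top"):
    c=cams.camera(n);cv2.imwrite(f"pics/{n}0.png",c["color"]);np.savez(f"pics/{n}0.npz",**c)
    print(n,c["fov_y"],c["cx"],c["cy"],np.round(c["view"],3).tolist())
o=robot.get_obs();print(o["time"],o["position"],o["tool_rot"],o["grip_width"])
E
```

```text
pics
scene 54.772242932088766 320.41996205933987 204.39986178391297 [[-0.6, 0.8, 0.014, 0.329], [0.444, 0.348, -0.826, -0.096], [-0.665, -0.49, -0.563, 1.22], [0.0, 0.0, 0.0, 1.0]]
top 53.54252081105505 324.98123827375565 195.57840014747808 [[0.036, -0.999, 0.004, -0.104], [-0.976, -0.036, -0.217, 0.443], [0.217, 0.004, -0.976, 1.059], [0.0, 0.0, 0.0, 1.0]]
0.1 [0.14754525 0.60669654 0.23866921] [ 1.19142903e-01  9.92876642e-01 -9.22214215e-04 -3.03781130e-04] 0.08730150888858121
```

View pics/top0.png

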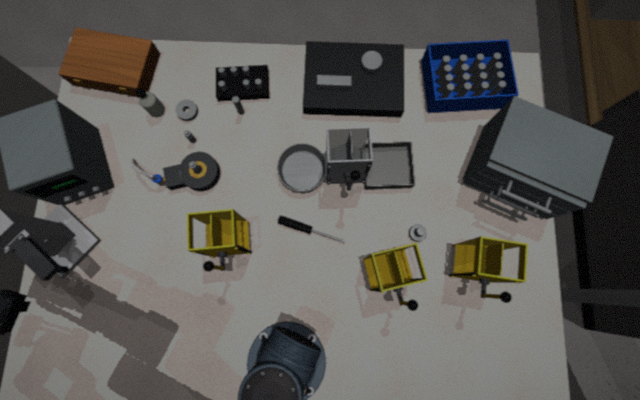

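View pics/scene0.png

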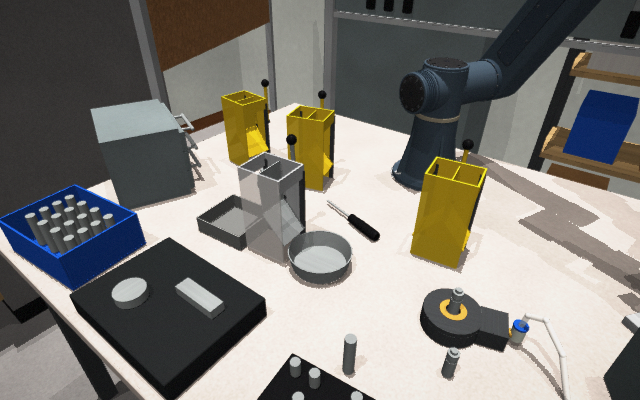

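The top view shows the grey sorter's mouth at about (348,145), its knob at (354,176), the dish at (302,168) on the left (+y), and the bin at (388,165). The gauge is at (200,170) with the spool in it, and a look-alike stands at (190,135). In the scene view the spool top is at (458,293) and the knob at (291,139).

```bash
cat > h.py <<'E'
import numpy as np,cv2
def load(n): return dict(np.load(f"pics/{n}.npz"))
def ray(c,u,v):
    f=200/np.tan(np.radians(float(c["fov_y"]))/2);R=c["view"][:3,:3];t=c["view"][:3,3]
    d=R.T@np.array([(u-c["cx"])/f,(v-c["cy"])/f,1.]);return -R.T@t,d
def plane(c,u,v,z):
    o,d=ray(c,u,v);return o+d*(z-o[2])/d[2]
def cloud(c):
    f=200/np.tan(np.radians(float(c["fov_y"]))/2);v,u=np.mgrid[:400,:640];Z=c["depth"]
    P=np.stack([(u-c["cx"])/f*Z,(v-c["cy"])/f*Z,Z],-1)
    return (P-c["view"][:3,3])@c["view"][:3,:3]
def two(c1,p1,c2,p2):
    a,d=ray(c1,*p1);b,e=ray(c2,*p2);s=np.linalg.lstsq(np.c_[d,-e],b-a,rcond=None)[0]
    x,y=a+d*s[0],b+e*s[1];return (x+y)/2,np.linalg.norm(x-y)
E
python3 - <<'E'
from h import *
t=load("top0");s=load("scene0")
P=cloud(t);S=cloud(s)
def blob(c,mask,box):
    x0,y0,x1,y1=box;m=np.zeros((400,640),bool);m[y0:y1,x0:x1]=mask[y0:y1,x0:x1];v,u=np.nonzero(m);return (u.mean(),v.mean()),m
bt=t["color"].astype(int);bs=s["color"].astype(int)
# knobs
k1,m=blob(t,bt.max(2)<40,(342,168,366,186));k2,m2=blob(s,bs.max(2)<45,(283,131,299,147))
print("knob",k1,m.sum(),k2,m2.sum(),two(t,k1,s,k2))
print("knob by cloud",np.median(P[m],0))
# brass
hsv=cv2.cvtColor(t["color"],cv2.COLOR_BGR2HSV)
b,m=blob(t,(hsv[...,0]>10)&(hsv[...,0]<30)&(hsv[...,1]>120),(180,150,220,190));
v,u=np.nonzero(m);e=cv2.minEnclosingCircle(np.c_[u,v].astype(np.float32));print("brass",e,plane(t,*e[0],.04))
# disc + spool by cloud
Q=P[140:200,165:225].reshape(-1,3);q=Q[(Q[:,2]>.034)&(Q[:,2]<.046)];print("gauge top",q.min(0),q.max(0))
for nm,X in(("t",Q),("s",S[280:330,430:490].reshape(-1,3))):
    q=X[(X[:,2]>.06)&(X[:,2]<.11)];print("spool",nm,len(q),q.mean(0),q.min(0),q.max(0))
# sorter mouth points from top + scene
for nm,X in(("t",P[115:195,315:385].reshape(-1,3)),("s",S[140:230,225:310].reshape(-1,3))):
    q=X[(X[:,2]>.208)&(X[:,2]<.222)];r=cv2.minAreaRect(q[:,:2].astype(np.float32)*1000);print("mouth",nm,len(q),r)
q=P[140:200,270:330].reshape(-1,3);q=q[(q[:,2]>.037)&(q[:,2]<.047)];print("dish",len(q),cv2.minEnclosingCircle(q[:,:2].astype(np.float32)*1000))
h=np.hstack([cv2.resize(t["color"][110:200,310:380],None,fx=5,fy=5),cv2.resize(t["color"][120:210,160:230],None,fx=5,fy=5)]);cv2.imwrite("pics/crop.png",h)
E
```

```text
knob (np.float64(353.3035019455253), np.float64(175.568093385214)) 257 (np.float64(291.09090909090907), np.float64(139.4805194805195)) 77 (array([ 0.45543395, -0.15362887,  0.23823061]), np.float64(0.00233521049777176))
knob by cloud [ 0.48329805 -0.15313579  0.14349869]
brass ((201.5, 174.5), 14.23034954071045) [0.49705786 0.26605974 0.04      ]
gauge top [0.45722595 0.22570845 0.03408571] [0.56478707 0.37206069 0.04599809]
spool t 69 [0.50957342 0.27698879 0.08323842] [0.50152603 0.26947431 0.06119081] [0.52198105 0.28885931 0.09857147]
spool s 201 [0.51719494 0.28166966 0.07993619] [0.50649207 0.27105539 0.0600021 ] [0.52302563 0.29047764 0.0960749 ]
mouth t 396 ((518.2272338867188, -142.09695434570312), (134.27206420898438, 107.91101837158203), 3.9559426307678223)
mouth s 551 ((519.2105712890625, -141.59243774414062), (134.7030029296875, 110.58536529541016), 4.387985706329346)
dish 217 ((526.949462890625, -24.249061584472656), 80.1563491821289)
```

View pics/crop.png

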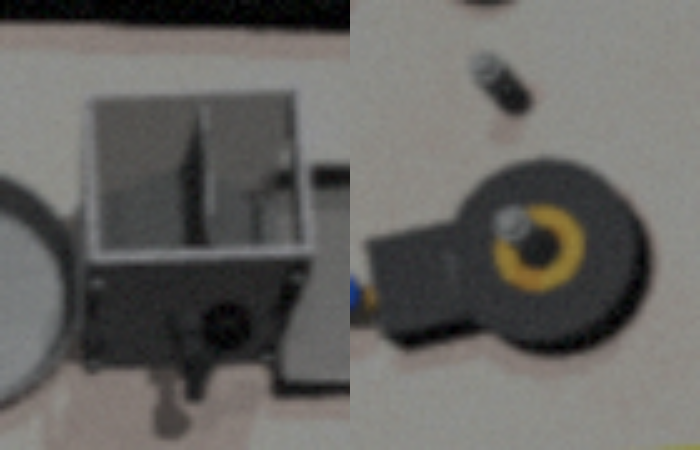

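The crop shows the mouth rim corners at crop pixels (88,97), (300,92), (313,250) and (87,258), with the flap near the middle. The knob is at (227,325) and the spool's top is at (512,222).

```bash
python3 - <<'E'
from h import *
t=load("top0");s=load("scene0")
C=np.array([plane(t,310+a/5-.4,110+b/5-.4,.215)[:2] for a,b in((88,97),(300,92),(313,250),(87,258))])
print(C.round(3).tolist(),C.mean(0),[np.linalg.norm(C[i]-C[i-1]).round(3) for i in range(4)])
for a,b in((C[1],C[0]),(C[2],C[3])): print("yaw of +y",np.degrees(np.arctan2(*(b-a)[::-1]))-90)
print("spool top",plane(t,160+162/5-.4,120+222/5-.4,.094), two(t,(192,164),s,(458,291)))
P=cloud(t)[140:200,165:225].reshape(-1,3)
from scipy.spatial.transform import Rotation as R
print(R.from_quat([0.1191,0.99288,-.0009,-.0003]).as_matrix().round(3))
E
```

```text
[[0.577, -0.088], [0.584, -0.192], [0.503, -0.199], [0.495, -0.09]] [ 0.53968    -0.14218481] [np.float64(0.083), np.float64(0.104), np.float64(0.081), np.float64(0.109)]
yaw of +y 3.58541771792477
yaw of +y 4.245636301796765
spool top [0.51124313 0.27719933 0.094     ] (array([0.51256316, 0.27966625, 0.088871  ]), np.float64(0.0012957164777961307))
[[-0.972  0.237 -0.001]
 [ 0.237  0.972 -0.002]
 [ 0.    -0.002 -1.   ]]
```

```bash
python3 -m pendant '[{"jaw":1,"linear":[0,0,-3],"twist":-5.9},{"jaw":1,"linear":[0,0,-3],"twist":-5.9},{"jaw":1,"linear":[0,0,-3],"twist":-5.9},{"jaw":1,"linear":[-2.5,-3,0],"twist":0},{"jaw":1,"linear":[-2.5,-3,0],"twist":0},{"jaw":1,"linear":[-2.5,-3,0],"twist":0},{"jaw":1,"linear":[-2.5,-3,0],"twist":0},{"jaw":1,"linear":[-2.5,-3,0],"twist":0},{"jaw":1,"linear":[-2.5,-3,0],"twist":0},{"jaw":1,"linear":[-2.5,-3,0],"twist":0},{"jaw":1,"linear":[-2.5,-3,0],"twist":0},{"jaw":1,"linear":[-2.5,-3,0],"twist":0}]'
python3 -m pendant '[{"jaw":1,"linear":[-2.5,-3,0],"twist":0},{"jaw":1,"linear":[-2.5,-3,0],"twist":0},{"jaw":1,"linear":[0,0,0],"twist":0}]'
```

```text
time: 1.1
position: [0.3919, 0.352, 0.3293]
tool_rot: [-0.035, 0.999, -0.0, -0.0]
ft_force: [0.4, 0.4, -0.2]
grip_width: 0.0868
grip_force: 0.0
time: 1.35
position: [0.4502, 0.2926, 0.3292]
tool_rot: [-0.032, 0.999, -0.001, 0.002]
ft_force: [-0.4, 0.1, 1.0]
grip_width: 0.0872
grip_force: 0.0
```

```bash
python3 -m pendant '[{"jaw":1,"linear":[0.24,-4.0,0],"twist":0},{"jaw":1,"linear":[0.24,-4.0,0],"twist":0},{"jaw":1,"linear":[0.24,-4.0,0],"twist":0},{"jaw":1,"linear":[0.24,-4.0,0],"twist":0},{"jaw":1,"linear":[0.24,-4.0,0],"twist":0},{"jaw":1,"linear":[0.24,-4.0,0],"twist":0},{"jaw":1,"linear":[0.24,-4.0,0],"twist":0},{"jaw":1,"linear":[0.24,-4.0,0],"twist":0},{"jaw":1,"linear":[0.24,-4.0,0],"twist":0},{"jaw":1,"linear":[0.24,-4.0,0],"twist":0},{"jaw":1,"linear":[0.24,-4.0,0],"twist":0},{"jaw":1,"linear":[0,0,0],"twist":0}]'
python3 - <<'E'
from rig import robot,cams
import cv2,numpy as np
c=cams.camera("wrist");cv2.imwrite("pics/w1.png",c["color"]);np.savez("pics/w1.npz",**c);print(robot.get_obs()["position"])
E
```

```text
time: 2.35
position: [0.4505, -0.1501, 0.3295]
tool_rot: [-0.032, 0.999, -0.002, 0.001]
ft_force: [0.2, 0.3, 0.4]
grip_width: 0.0869
grip_force: 0.0
[ 0.44988336 -0.14661537  0.32922293]
```

View pics/w1.png

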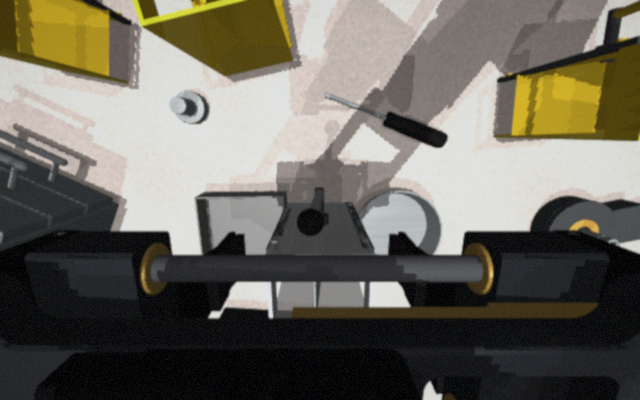

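The wrist view shows the knob at (312,222), between the fingers (tips near columns 225 and 405). The bin is on the left of the picture and the dish on the right.

```bash
python3 -c "
from h import *
print(plane(load('w1'),312,222,.239))"
python3 -m pendant '[{"jaw":1,"linear":[-0.5,0,3.5],"twist":0},{"jaw":1,"linear":[0,0,3.5],"twist":0},{"jaw":1,"linear":[0,0,3],"twist":0},{"jaw":1,"linear":[0,0,0.6],"twist":0},{"jaw":1,"linear":[0,0,0],"twist":0}]'
```

```text
[ 0.45774017 -0.15338717  0.239     ]
time: 2.82
position: [0.4532, -0.1409, 0.2218]
tool_rot: [-0.036, 0.999, 0.002, -0.003]
ft_force: [0.3, 0.1, 1.0]
grip_width: 0.087
grip_force: 0.0
```

```bash
python3 -m pendant '[{"jaw":1,"linear":[0,-1.2,0],"twist":0},{"jaw":1,"linear":[0,-1.2,0],"twist":0},{"jaw":1,"linear":[0,-1.2,0],"twist":0},{"jaw":1,"linear":[0,-1.2,0],"twist":0},{"jaw":1,"linear":[0,-1,0],"twist":0},{"jaw":1,"linear":[0,-1,0],"twist":0},{"jaw":1,"linear":[0,-1,0],"twist":0},{"jaw":1,"linear":[0,-0.7,0],"twist":0},{"jaw":1,"linear":[0,0,0],"twist":0}]'
python3 - <<'E'
from rig import robot,cams
import cv2,numpy as np
for i in range(3):
    c=cams.camera("scene");o=robot.get_obs();print(o["position"],o["ft_force"])
cv2.imwrite("pics/s2.png",cv2.resize(c["color"][80:280,180:420],None,fx=3,fy=3))
E
```

```text
time: 3.57
position: [0.461, -0.2299, 0.2236]
tool_rot: [-0.034, 0.999, -0.001, 0.0]
ft_force: [0.4, 0.5, 0.0]
grip_width: 0.0871
grip_force: 0.0
[ 0.46069844 -0.22882777  0.22348133] [ 0.14630279 -0.88504874  0.10037079]
[ 0.46049097 -0.22809848  0.22342999] [-0.25676674 -0.12478629 -1.20889537]
[ 0.46042716 -0.22763223  0.22338385] [ 0.12544182  0.41255477 -0.10844481]
```

View pics/s2.png

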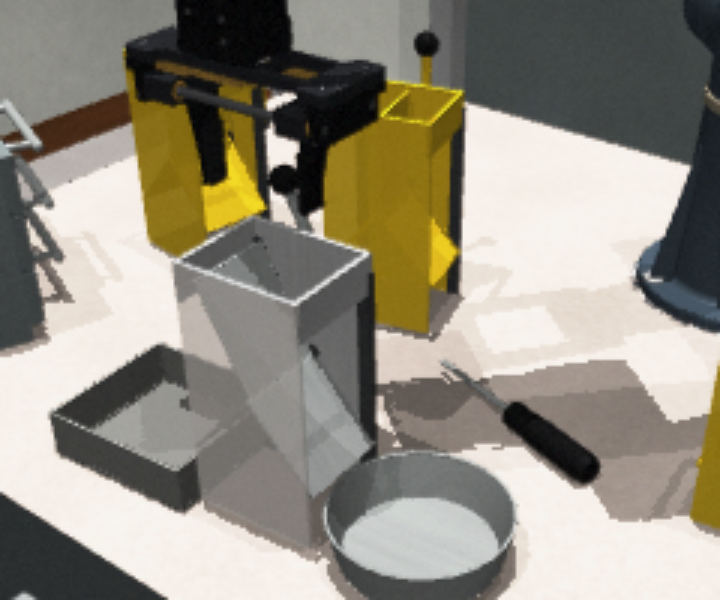

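The lever now leans towards the bin, with the finger against the knob at (285,180) in the crop. I'll nudge it on until it meets the stop.

```bash
python3 -m pendant '[{"jaw":1,"linear":[0,-0.4,0],"twist":0},{"jaw":1,"linear":[0,-0.4,0],"twist":0},{"jaw":1,"linear":[0,0,0],"twist":0}]'; python3 -m pendant '[{"jaw":1,"linear":[0,-0.3,0],"twist":0},{"jaw":1,"linear":[0,0,0],"twist":0}]'
```

```text
time: 3.97
position: [0.4611, -0.2357, 0.2234]
tool_rot: [-0.035, 0.999, 0.0, -0.0]
ft_force: [0.1, 0.8, -0.4]
grip_width: 0.0873
grip_force: 0.4
time: 4.13
position: [0.4609, -0.2365, 0.223]
tool_rot: [-0.034, 0.999, 0.003, -0.001]
ft_force: [0.8, 6.6, 1.5]
grip_width: 0.0868
grip_force: 2.7
```

```bash
python3 -m pendant '[{"jaw":1,"linear":[0,1.2,0],"twist":0},{"jaw":1,"linear":[0,1.3,0],"twist":0},{"jaw":1,"linear":[0,0,-3],"twist":0},{"jaw":1,"linear":[0,0,-4],"twist":0},{"jaw":1,"linear":[0,0,-4],"twist":0}]'; python3 -m pendant '[{"jaw":1,"linear":[-0.72,4.05,0],"twist":0},{"jaw":1,"linear":[-0.72,4.05,0],"twist":0},{"jaw":1,"linear":[-0.72,4.05,0],"twist":0},{"jaw":1,"linear":[-0.72,4.05,0],"twist":0},{"jaw":1,"linear":[-0.72,4.05,0],"twist":0},{"jaw":1,"linear":[-0.72,4.05,0],"twist":0},{"jaw":1,"linear":[-0.72,4.05,0],"twist":0},{"jaw":1,"linear":[-0.72,4.05,0],"twist":0},{"jaw":1,"linear":[-0.72,4.05,0],"twist":0},{"jaw":1,"linear":[-0.72,4.05,0],"twist":0},{"jaw":1,"linear":[-0.72,4.05,0],"twist":0},{"jaw":1,"linear":[-0.72,4.05,0],"twist":0}]'; python3 -m pendant '[{"jaw":1,"linear":[0,0,3.5],"twist":0},{"jaw":1,"linear":[0,0,3.5],"twist":0},{"jaw":1,"linear":[0,0,3.5],"twist":0},{"jaw":1,"linear":[0,0,0],"twist":0},{"jaw":1,"linear":[0,0,0],"twist":0}]'
python3 - <<'E'
from rig import robot,cams
import cv2,numpy as np
c=cams.camera("wrist");cv2.imwrite("pics/w2.png",c["color"]);np.savez("pics/w2.npz",**c)
for i in range(2):print(robot.get_obs()["position"])
E
```

```text
time: 4.55
position: [0.4588, -0.2123, 0.334]
tool_rot: [-0.036, 0.999, 0.001, -0.001]
ft_force: [1.5, -1.6, 0.3]
grip_width: 0.0871
grip_force: 0.0
time: 5.55
position: [0.5108, 0.2796, 0.3338]
tool_rot: [-0.036, 0.999, -0.0, 0.0]
ft_force: [1.2, -0.4, 0.1]
grip_width: 0.0874
grip_force: 0.0
time: 5.97
position: [0.5101, 0.2771, 0.2273]
tool_rot: [-0.036, 0.999, -0.001, -0.002]
ft_force: [1.1, -0.0, 0.6]
grip_width: 0.0871
grip_force: 0.0
[0.51198251 0.27735206 0.2293975 ]
[0.51198251 0.27735206 0.2293975 ]
```

View pics/w2.png

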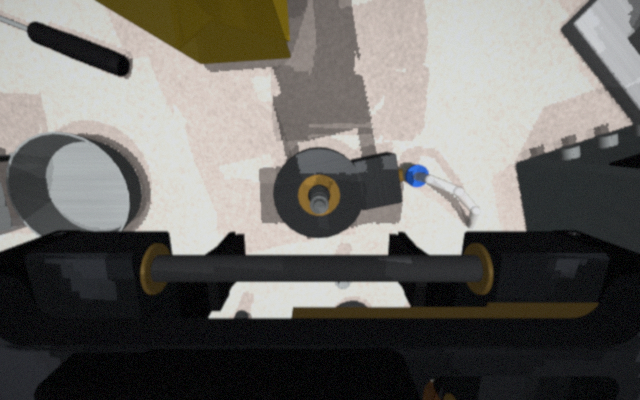

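The wrist view shows the brass ring at (319,194) and the spool's top at (319,206), on the grasp line.

```bash
python3 - <<'E'
from h import *
w=load('w2');print(plane(w,319,194,.04),plane(w,319,206,.094))
P=cloud(load('top0')).reshape(-1,3);S=cloud(load('scene0')).reshape(-1,3)
for Q in(P,S):
    q=Q[(abs(Q[:,0]-.51)<.055)&(abs(Q[:,1]-.279)<.11)&(Q[:,2]>.06)];q=q[np.hypot(q[:,0]-.51,q[:,1]-.279)>.025];print(len(q),q.max(0) if len(q) else'')
E
```

```text
[0.51171452 0.28058727 0.04      ] [0.51285291 0.28024565 0.094     ]
7 [0.48205895 0.38895396 0.0737771 ]
6 [0.48350554 0.38889972 0.07046315]
```

```bash
python3 -m pendant '[{"jaw":1,"linear":[0,0.25,3.5],"twist":0},{"jaw":1,"linear":[0,0,3.5],"twist":0},{"jaw":1,"linear":[0,0,3.5],"twist":0},{"jaw":1,"linear":[0,0,3],"twist":0},{"jaw":1,"linear":[0,0,1.8],"twist":0},{"jaw":1,"linear":[0,0,0.8],"twist":0},{"jaw":1,"linear":[0,0,0],"twist":0}]' 25; python3 -m pendant '[{"jaw":0,"linear":[0,0,0],"twist":0},{"jaw":0,"linear":[0,0,0],"twist":0},{"jaw":0,"linear":[0,0,0],"twist":0},{"jaw":0,"linear":[0,0,0],"twist":0},{"jaw":0,"linear":[0,0,0],"twist":0},{"jaw":0,"linear":[0,0,0],"twist":0},{"jaw":0,"linear":[0,0,0],"twist":0},{"jaw":0,"linear":[0,0,0],"twist":0}]' 25
```

```text
time: 6.6
position: [0.5127, 0.2796, 0.068]
tool_rot: [-0.035, 0.999, 0.0, 0.001]
ft_force: [-0.1, 0.4, 0.3]
grip_width: 0.0871
grip_force: 0.0
time: 7.27
position: [0.5116, 0.2794, 0.0676]
tool_rot: [-0.035, 0.999, -0.0, -0.0]
ft_force: [-0.9, 0.8, -0.6]
grip_width: 0.0417
grip_force: 0.0
```

```bash
python3 -m pendant '[{"jaw":0,"linear":[0,0,0.2],"twist":0},{"jaw":0,"linear":[0,0,0],"twist":0},{"jaw":0,"linear":[0,0,0],"twist":0},{"jaw":0,"linear":[0,0,0],"twist":0},{"jaw":0,"linear":[0,0,0],"twist":0},{"jaw":0,"linear":[0,0,0],"twist":0}]' 25
```

```text
time: 7.77
position: [0.5115, 0.2794, 0.0653]
tool_rot: [-0.035, 0.999, -0.0, -0.0]
ft_force: [0.5, -0.8, -1.4]
grip_width: 0.0185
grip_force: 25.0
```

```bash
python3 -m pendant '[{"jaw":0,"linear":[0,0,-1],"twist":0},{"jaw":0,"linear":[0,0,-2],"twist":0},{"jaw":0,"linear":[0,0,-3],"twist":0},{"jaw":0,"linear":[0,0,-3.5],"twist":0},{"jaw":0,"linear":[0,0,-3.5],"twist":0},{"jaw":0,"linear":[0,0,-3.5],"twist":0},{"jaw":0,"linear":[0,0,-3.5],"twist":0},{"jaw":0,"linear":[0,0,-3.5],"twist":0},{"jaw":0,"linear":[0,0,-1],"twist":0}]'; python3 -m pendant '[{"jaw":0,"linear":[0,-2,0],"twist":0},{"jaw":0,"linear":[0,-3.8,0],"twist":0},{"jaw":0,"linear":[0,-3.8,0],"twist":0},{"jaw":0,"linear":[0,-3.8,0],"twist":0},{"jaw":0,"linear":[0,-4,0],"twist":0},{"jaw":0,"linear":[0,-4,0],"twist":0},{"jaw":0,"linear":[0,-4,0],"twist":0},{"jaw":0,"linear":[0,-4,0],"twist":0},{"jaw":0,"linear":[0,-4,0],"twist":0},{"jaw":0,"linear":[0,-3.8,0],"twist":0},{"jaw":0,"linear":[0,-3,0],"twist":0},{"jaw":0,"linear":[0,-1.5,0],"twist":0}]'
python3 -m pendant '[{"jaw":0,"linear":[0,0,0],"twist":0},{"jaw":0,"linear":[0,0,0],"twist":0}]'
python3 - <<'E'
from rig import robot,cams
import cv2,numpy as np
c=cams.camera("scene");d=cams.camera("top");print(robot.get_obs()["position"])
cv2.imwrite("pics/s3.png",np.vstack([cv2.resize(c["color"][80:260,200:380],None,fx=2,fy=2),cv2.resize(d["color"][100:200,270:390],(360,230))]))
E
```

```text
time: 8.52
position: [0.5139, 0.2803, 0.3175]
tool_rot: [-0.035, 0.999, 0.002, 0.006]
ft_force: [1.1, 0.5, -0.5]
grip_width: 0.0183
grip_force: 25.0
time: 9.52
position: [0.5405, -0.1404, 0.3099]
tool_rot: [-0.033, 0.999, -0.001, -0.0]
ft_force: [-0.4, -0.3, -1.1]
grip_width: 0.0189
grip_force: 25.0
time: 9.68
position: [0.5402, -0.1365, 0.3099]
tool_rot: [-0.034, 0.999, 0.001, -0.001]
ft_force: [-0.4, 1.0, -2.1]
grip_width: 0.019
grip_force: 25.0
[ 0.54025689 -0.13497081  0.31014843]
```

View pics/s3.png

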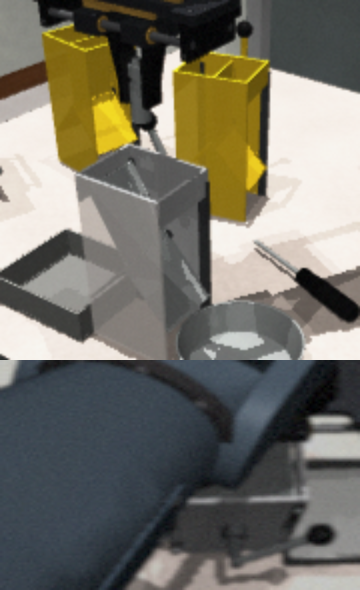

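The lever leans right in the top view, but the knob at (148,118) and the held spool overlap in the scene crop, so I'll look closer.

```bash
python3 - <<'E'
from rig import robot,cams
import cv2,numpy as np
c=cams.camera("scene");V=c["view"];f=200/np.tan(np.radians(c["fov_y"])/2)
for p in((.54,-.137,.275),(.54,-.137,.339),(.54,-.137,.293)):
    q=V[:3,:3]@p+V[:3,3];print(f*q[0]/q[2]+c["cx"],f*q[1]/q[2]+c["cy"])
cv2.imwrite("pics/s4.png",cv2.resize(c["color"][70:190,210:330],(720,600)))
E
```

```text
269.97581284885393 138.91806566235542
267.9739196235779 108.02741202695924
269.43190615482655 130.52519381333025
```

View pics/s4.png

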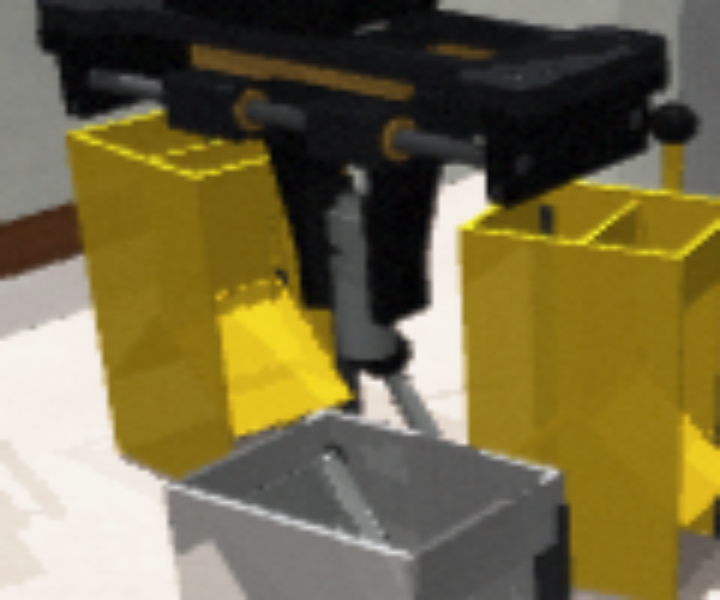

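The spool is held upright, its lower end at (365,355) in the crop. The flap leans towards the bin and the dish side is open. Next I lower it into the mouth and release with a partly opened jaw.

```bash
python3 -m pendant '[{"jaw":0,"linear":[0,0.3,2.5],"twist":0},{"jaw":0,"linear":[0,0,2.5],"twist":0},{"jaw":0,"linear":[0,0,2],"twist":0},{"jaw":0,"linear":[0,0,1.5],"twist":0},{"jaw":0,"linear":[0,0,0],"twist":0},{"jaw":0,"linear":[0,0,0],"twist":0}]'; python3 -m pendant '[{"jaw":0.5,"linear":[0,0,0],"twist":0},{"jaw":0.5,"linear":[0,0,0],"twist":0},{"jaw":0.5,"linear":[0,0,0],"twist":0},{"jaw":0.5,"linear":[0,0,0],"twist":0},{"jaw":0.5,"linear":[0,0,0],"twist":0},{"jaw":0.5,"linear":[0,0,-1],"twist":0},{"jaw":0.5,"linear":[0,0,-3],"twist":0},{"jaw":0.5,"linear":[0,0,-4],"twist":0},{"jaw":0.5,"linear":[0,0,-4],"twist":0},{"jaw":0.5,"linear":[0,0,0],"twist":0},{"jaw":0.5,"linear":[0,0,0],"twist":0},{"jaw":0.5,"linear":[0,0,0],"twist":0}]'
python3 - <<'E'
from rig import robot,cams
import cv2,numpy as np
c=cams.camera("scene");print(robot.get_obs()["position"])
cv2.imwrite("pics/s5.png",cv2.resize(c["color"][100:300,180:400],(660,600)))
E
```

```text
time: 10.33
position: [0.5403, -0.132, 0.2252]
tool_rot: [-0.036, 0.999, 0.001, -0.001]
ft_force: [0.2, -0.1, -1.1]
grip_width: 0.0183
grip_force: 25.0
time: 11.33
position: [0.5402, -0.1333, 0.3459]
tool_rot: [-0.035, 0.999, -0.0, 0.0]
ft_force: [1.0, -0.1, 0.8]
grip_width: 0.0433
grip_force: 0.0
[ 0.53976418 -0.13318582  0.34474638]
```

View pics/s5.png

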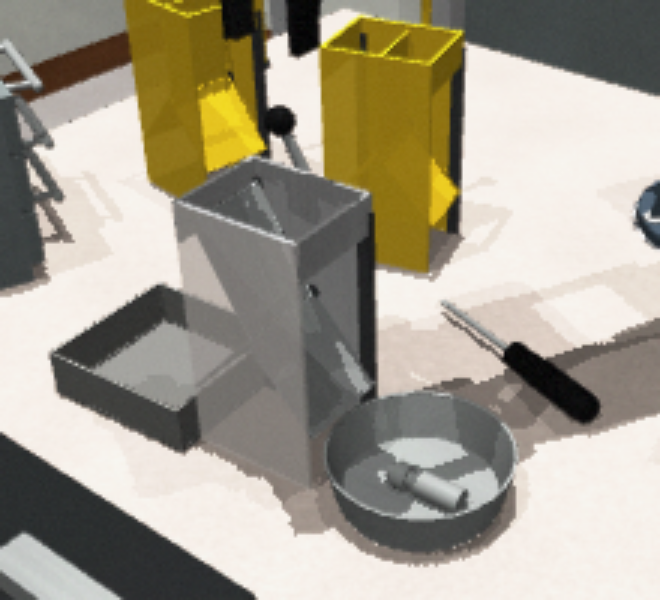

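The spool lies in the dish at (430,485) in the crop. The lever at (280,120) is still over to the bin side and the gripper is clear. I'll let it settle, then hand in.

```bash
python3 -m pendant '[{"jaw":0.5,"linear":[0,0,0],"twist":0},{"jaw":0.5,"linear":[0,0,0],"twist":0},{"jaw":0.5,"linear":[0,0,0],"twist":0},{"jaw":0.5,"linear":[0,0,0],"twist":0},{"jaw":0.5,"linear":[0,0,0],"twist":0},{"jaw":0.5,"linear":[0,0,0],"twist":0}]' && python3 -c "
from rig import robot
print(robot.hand_in())"
```

```text
time: 11.88
position: [0.5406, -0.1335, 0.3453]
tool_rot: [-0.035, 0.999, 0.0, -0.0]
ft_force: [0.5, -0.2, -0.2]
grip_width: 0.0435
grip_force: 0.0
the job is handed in; nothing more can be done
None
```

The job is done and handed in at about 12 s: the lever is fully over to the bin side, the measured spool slid down into the steel dish, and the gripper is clear of everything.

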